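Set out the wood-stain samples and tins

ROBOT

A 6-joint arm with a two-finger parallel gripper is mounted at the origin on the work surface. World frame = base frame: x ahead of the robot, y to its left, z up, the work surface at z = 0. Lengths are in m, angles in degrees, forces in N, time in s.
With the tool pointing down it reaches from about 0.375 to 0.9 m from the base axis. Payload 3.1 kg.
Tool frame: the origin (TCP) lies where the fingers leave the gripper's body, on its centre line; the fingertips stand 70 mm ahead of it and the grasp point (between the pads) lies 51 mm ahead of it; z points along the fingers, y is the line along which they close (so a half turn about z gives the same grasp; the last joint's range is limited). The gripper opens to 87 mm and grips with 3 to 60 N. Pads are 19 mm wide; open, the fingers measure 117 mm over their backs; the gripper's body (75 mm by 190 mm) begins 51 mm behind the grasp point.
Start: joints at [66.205, 30.224, 82.088, -0, 67.689, -10.227], TCP at [0.147, 0.608, 0.292] pointing down, gripper open.
Joint ranges: [-176.69, 176.69], [-43.24, 126.21], [12.49, 139.97], [-82, 262], [0, 151.66], [-163.58, 163.58]. Speed limits (degrees/s): [159.86, 159.86, 180, 180, 180, 180].

INTERFACE

Orientations are given as [roll, pitch, yaw] about the fixed x, y, z axes, in that order (R = Rz(yaw) Ry(pitch) Rx(roll)).
In Python, from workcell import robot gives the robot as it stands.
- The arm moves only by the shell command python3 -m handwheel 'ROWS' [OPENING] [FORCE]. ROWS is JSON, a list of rows, each an object with "dp": the shift along the world's x, y, z in units of 120 mm (1.0 is 120 mm), a list of three; "rot": the turn, a rotation vector about the world's x, y, z in units of 120 degrees (1.0 is 120 degrees), a list of three. A call has 1 to 5 rows; each row is the pose to reach, as a shift and turn from the pose commanded when the call began; what a row does not reach only later rows make up. A row lasts 1/8 s, in which the tool goes at most 62.5 mm and 10.7 degrees, less where a joint would pass 70% of its speed; a pose out of reach is approached as far as the arm can. A call with a number of a shift or a turn outside -1 to 1 is refused whole. A call with a gripper value outside its range is refused whole. OPENING is the opening in per cent of the stroke, from 0 (shut) to 100 (fully open), set as the call begins (- or left out, the last holds). The fingers move at their own pace and stop on an object; FORCE is the grip in N (left out, the last holds). Time passes only in rows, so rows that repeat a pose let the fingers close. It gives the time, the measured TCP pose, the force, the opening and the grip force at its end, in the units of the state.
- robot.get_state(): the state, without advancing time (a new reading comes with each control period).
- robot.read_camera(name): name is "scene" or "top" or "wrist"; returns the picture (480x640x3 uint8, red, green, blue); there is no depth.
- robot.camera_params(name): a dict with "mtx" (3x3 intrinsics, pixels), "k1" (the pictures are not rectified: a ray, as slopes to the right and down, at radius r is drawn at 1 + k1 r^2 times it, then the intrinsics apply), "rvec" (rotation vector, rad) and "tvec" (3), from world to camera coordinates, as OpenCV has them. Camera axes: x right, y down, z forward; pixel columns grow to the right and rows downward; lengths in m; the calibration is good to about 2 mm. A picture is of the moment at which its call begins: read the wrist's pose just before it. camera_params takes no time and is no camera call; for the wrist camera it gives the pose at the moment of the call.
- robot.sign_off(): hands the job in; it is judged then, once.
The state is a dict: "clock": time; "joint_positions": joint angles; "joint_velocities": joint speeds; "joint_efforts": joint torques, N m; "position": TCP position; "orientation": TCP orientation; "force": force on the tool from outside, world axes, zero at the start; "ft_torque": the same for the moment, N m; "width": finger opening in m; "finger_force": force on a finger pad.
Only numpy, scipy, OpenCV 4.12 (cv2) and the standard library are available. Lean on these libraries where they do the work, as an engineer would, in place of code of your own. Each camera call takes 0.05 s, during which the arm holds its last target. There are 200 camera calls.

TASK

Set out the staining kit: fan the three sample chips in one straight, overlapping row along the middle of the white tray, lengthwise - the dark one flat and close to the brass end, then the red-brown one lying on the end of the dark one, then the pale one lying on the end of the red-brown one, each covering about a third of the one before. Stand the blue stain tin on the cork runner, in line and halfway between the jar and the cup, and put the yellow wax tin centred on top of it. Keep both tins upright throughout, and leave the jar, the cup and the brush where they are.

Things in the scene. Friction and masses are not known exactly. Their poses are not given: they have to be found in the camera images.
- tray: White shallow tray, fixed to the bench, lying roughly across the robot's view: 130 mm (its x) by 250 mm (its y, the long axis). Floor 6 mm thick, rim 14 mm high above the bench and 6 mm thick all round (inside 118 x 238 mm, so the inside ends lie 119 mm from the middle). The end wall at +y, the left end as the robot sees it, is brass. Origin at the centre of its underside, on the bench; z up.
- runner: Cork runner, a flat strip fixed to the bench, 90 mm (its x) by 290 mm (its y, the long axis), 4 mm thick. The jar and the cup stand on its two ends, on its centre line and 105 mm either side of its middle. Origin at the centre of its underside, on the bench; z up.
- chip_dark: Near-black wooden stain-sample chip, the darkest of three, a flat plate 80 x 50 x 8 mm, about 24 g, lying flat on the bench at the start. Origin at the centre of its underside; x along its 80 mm length, y across its 50 mm width, z up. Both ends are alike.
- chip_red: Red-brown wooden stain-sample chip, the middle tone of three, a flat plate 80 x 50 x 8 mm, about 24 g, lying flat on the bench at the start. Origin at the centre of its underside; x along its 80 mm length, y across its 50 mm width, z up. Both ends are alike.
- chip_pale: Pale straw-coloured wooden stain-sample chip, the palest of three, a flat plate 80 x 50 x 8 mm, about 24 g, lying flat on the bench at the start. Origin at the centre of its underside; x along its 80 mm length, y across its 50 mm width, z up. Both ends are alike.
- stain_tin: Closed blue tin of wood stain with steel rims and a flat silver top, an upright cylinder 62 mm in diameter and 60 mm high, about 0.2 to 0.35 kg. Origin at the centre of its underside; z up.
- wax_tin: Small flat round tin of wax, yellow with an orange disc on top and a brass band, 50 mm in diameter and 22 mm high, about 0.04 to 0.09 kg. Origin at the centre of its underside; z up.
- jar: Bystander: small amber glass jar with a green cap, 56 mm in diameter and 60 mm high, standing loose on one end of the cork runner. Origin at the centre of its underside.
- cup: Bystander: small open red cup, 58 mm across the rim and 60 mm high, standing loose on the other end of the cork runner. Origin at the centre of its underside.
- brush: Bystander: paint brush lying loose on the bench beyond the tray and the runner. Origin under its middle.

How it is judged:
By the outcome, as a careful person would: the job done as asked, in the order asked, and still so for the second after the job is handed in, with the robot touching nothing.
It also fails if it takes over 128 s, if anything falls off the work surface, if the arm or the gripper's body presses on something with over 40 N, if the wrist force passes 120 N, or if a joint passes its speed limit or range.

## Working session

There is one attempt and no reset: what is moved stays moved. The work goes in short steps, Python scripts to look and compute and a shell command to move; the robot and the scene stay as the last step left them, time stands still between calls to the robot, and variables do not carry over. Pictures are saved under pics/ and viewed, at most 14 in all, crops included, and the job is handed in when it is done.

```bash
ls; mkdir -p pics; cat > h.py <<'E'
import numpy as np, cv2
from workcell import robot
def snap(cam,name,save=True):
    p=robot.camera_params(cam); im=robot.read_camera(cam)
    if save: cv2.imwrite(f'pics/{name}.png',im[:,:,::-1])
    return im,p
def px2w(p,uv,z):
    K=np.array(p['mtx']);k1=p['k1'];R,_=cv2.Rodrigues(np.array(p['rvec'],float));t=np.array(p['tvec'],float).ravel()
    uv=np.atleast_2d(np.array(uv,float))
    n=cv2.undistortPoints(uv[:,None,:],K,np.array([k1,0,0,0,0.]))[:,0]
    d=np.c_[n,np.ones(len(n))]@R; c=-R.T@t
    return c+d*((z-c[2])/d[:,2])[:,None]
def w2px(p,P):
    return cv2.projectPoints(np.atleast_2d(np.array(P,float)),np.array(p['rvec'],float),np.array(p['tvec'],float),np.array(p['mtx']),np.array([p['k1'],0,0,0,0.]))[0][:,0]
E
python3 - <<'E'
from h import *
for c in('scene','top'):
    im,p=snap(c,c+'0'); R,_=cv2.Rodrigues(np.array(p['rvec'],float)); print(c,-R.T@np.array(p['tvec']).ravel(),R[2])
print(robot.get_state())
E
```

```text
pics
scene [ 1.05241235 -0.2150127   0.86705873] [-0.48367169  0.23542309 -0.84299327]
top [0.43750924 0.01806333 1.02084213] [ 0.14195203 -0.02623961 -0.9895257 ]
{'clock': 0.1, 'joint_positions': array([ 6.62031175e+01,  3.02726538e+01,  8.21469485e+01,  1.81533015e-03,
        6.76912226e+01, -1.02280619e+01]), 'joint_velocities': array([-0.00966083, -0.04396013, -0.06770011, -0.00107626,  0.0444663 ,
       -0.06117599]), 'joint_efforts': array([-5.88732819e-04, -4.40985203e+01, -1.77151072e+01,  6.34984835e-02,
        5.33855672e-02, -3.00545150e-05]), 'position': array([0.14639536, 0.60708475, 0.29139158]), 'orientation': array([-1.79891234e+02, -2.13302540e-02,  1.66430468e+02]), 'force': array([ 0.21898452, -0.34019396,  1.00219922]), 'ft_torque': array([-0.04818045, -0.04971857,  0.04913695]), 'finger_force': 0.0, 'width': 0.08742087470986991}
```

View pics/top0.png

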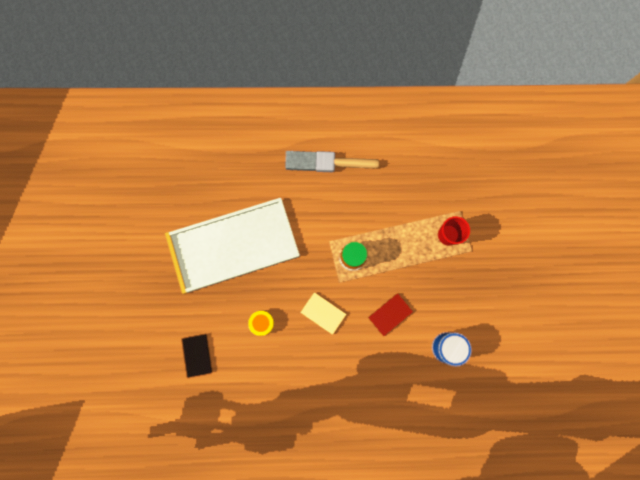

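View pics/scene0.png

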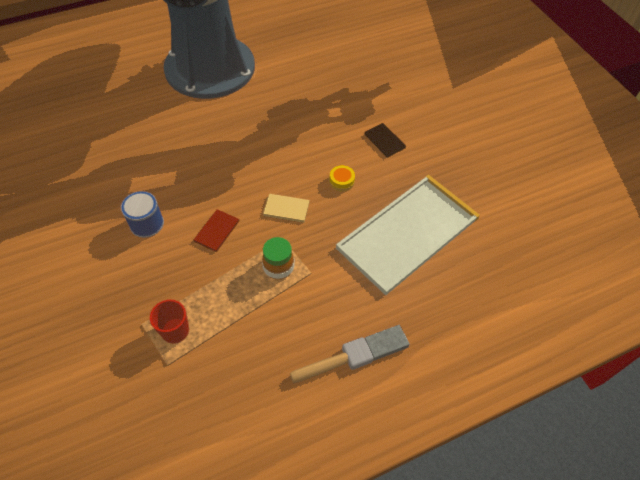

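The top view shows the tray at (233,245) with its brass end at the left, and the runner at (400,247) with the jar at (354,254) and the cup at (454,231). The chips are dark (197,356), pale (324,313) and red (391,314). The wax tin is at (261,323) and the blue tin at (453,349).

```bash
cat > meas.py <<'E'
from h import *
def mask(hsv,lo,hi,roi):
    m=cv2.inRange(hsv,np.array(lo),np.array(hi)); r=np.zeros_like(m); x0,y0,x1,y1=roi; r[y0:y1,x0:x1]=m[y0:y1,x0:x1]
    return r
def rect(p,m,z):
    cs,_=cv2.findContours(m,cv2.RETR_EXTERNAL,cv2.CHAIN_APPROX_NONE); c=max(cs,key=cv2.contourArea)[:,0]
    # push contour outwards half a pixel: pixel centres underestimate by 0.5px
    w=px2w(p,c,z)[:,:2]*1000
    (cx,cy),(a,b),ang=cv2.minAreaRect(w.astype(np.float32))
    if a<b: a,b,ang=b,a,ang+90
    (ex,ey),(e1,e2),_=cv2.fitEllipse(w.astype(np.float32))
    return f'c=({cx:.1f},{cy:.1f}) {a:.1f}x{b:.1f} long-axis {(ang+90)%180-90:.1f}deg  ell c=({ex:.1f},{ey:.1f}) {e1:.1f} {e2:.1f}'
E
python3 - <<'E'
from meas import *
im,p=snap('top','',False); hsv=cv2.cvtColor(im,cv2.COLOR_RGB2HSV)
for n,(u,v) in dict(dark=(197,356),pale=(324,313),red=(391,314),wax=(253,323),waxo=(261,323),tin=(456,349),tinb=(438,349),jar=(354,254),cup=(466,231),tray=(233,245),brass=(175,262),wood=(300,380)).items(): print(n,hsv[v,u])
R=lambda n,lo,hi,roi,z:print(n,rect(p,mask(hsv,lo,hi,roi),z))
R('dark',(0,0,0),(180,255,50),(175,325,220,385),.008)
R('pale',(18,50,160),(35,170,255),(295,285,355,340),.008)
R('red',(0,150,60),(6,255,200),(360,285,420,340),.008)
R('wax',(8,200,150),(35,255,255),(245,305,276,340),.022)
R('waxorange',(8,200,150),(19,255,255),(247,308,274,338),.022)
R('tinblue',(100,100,40),(130,255,255),(425,325,480,370),.06)
R('tintop',(0,0,120),(180,80,255),(430,325,480,370),.06)
R('jar',(50,100,40),(80,255,255),(335,235,375,275),.064)
R('cup',(0,150,60),(6,255,255),(430,205,475,255),.064)
R('tray',(0,0,120),(180,60,255),(160,190,305,300),.014)
R('brass',(20,120,100),(35,255,255),(155,225,195,298),.014)
for nm,pts,z in(('runner',[(330,241),(461,211),(471,250),(341,281)],.004),('trayc',[(166,234),(280,199),(299,256),(184,292)],.014)):
    print(nm,(px2w(p,pts,z)[:,:2]*1000).round(0).tolist())
cv2.imwrite('pics/top_z.png',cv2.resize(im[190:390,155:485,::-1],None,fx=2.4,fy=2.4,interpolation=cv2.INTER_CUBIC))
E
```

```text
dark [ 11 102  35]
pale [ 26 108 252]
red [  4 235 175]
wax [ 17 255 252]
waxo [ 17 255 252]
tin [ 19  20 240]
tinb [108  95 155]
jar [ 67 217 181]
cup [  1 239 206]
tray [ 29  22 243]
brass [ 23 201 244]
wood [ 14 191 226]
dark c=(368.6,259.6) 74.3x45.9 long-axis 9.6deg  ell c=(368.3,259.7) 50.7 87.8
pale c=(448.5,2.8) 81.8x52.0 long-axis 54.7deg  ell c=(448.5,2.7) 57.8 97.1
red c=(443.5,-137.2) 78.6x48.5 long-axis -52.1deg  ell c=(443.4,-137.1) 54.1 93.5
wax c=(430.6,129.5) 53.2x52.0 long-axis 44.6deg  ell c=(430.9,129.3) 52.3 53.1
waxorange c=(431.5,129.5) 30.4x30.0 long-axis 88.9deg  ell c=(431.3,129.8) 30.1 30.8
tinblue c=(374.0,-246.1) 72.2x57.3 long-axis 89.0deg  ell c=(374.4,-246.9) 57.5 70.8
tintop c=(373.9,-254.9) 61.1x58.8 long-axis -1.0deg  ell c=(373.4,-254.3) 55.6 60.2
jar c=(564.0,-61.5) 46.3x45.9 long-axis -1.3deg  ell c=(563.6,-61.1) 46.2 47.1
cup c=(607.7,-262.1) 63.4x55.2 long-axis 89.2deg  ell c=(607.1,-263.1) 52.8 66.6
tray c=(594.8,185.3) 241.4x130.5 long-axis -73.0deg  ell c=(594.8,185.3) 146.6 296.0
brass c=(558.4,305.6) 131.0x9.5 long-axis 17.0deg  ell c=(558.4,305.7) 9.0 169.0
runner [[599.0, -15.0], [661.0, -298.0], [576.0, -315.0], [514.0, -37.0]]
trayc [[618.0, 327.0], [690.0, 90.0], [567.0, 51.0], [496.0, 287.0]]
```

View pics/top_z.png

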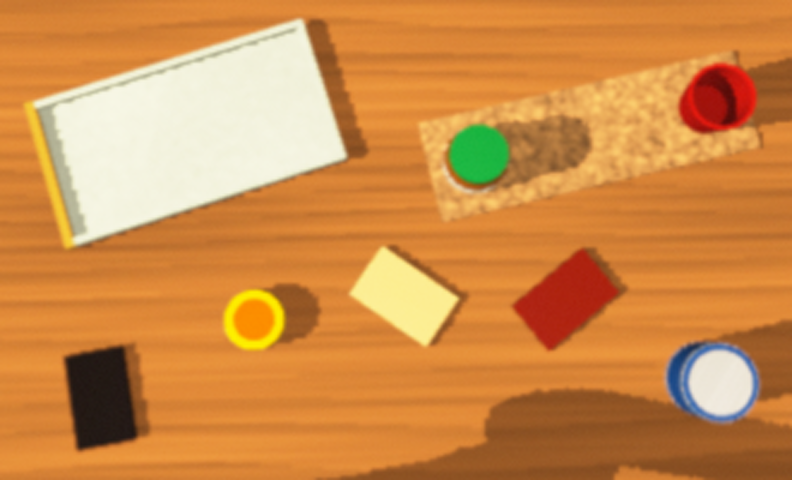

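```bash
python3 -m handwheel '[{"dp":[0.2,-0.32,-0.15],"rot":[0,0,0]},{"dp":[0.41,-0.64,-0.3],"rot":[0,0,0]},{"dp":[0.62,-0.97,-0.45],"rot":[0,0,0.06]}]' 100 15
python3 -m handwheel '[{"dp":[0.2,-0.32,-0.15],"rot":[0,0,0.03]},{"dp":[0.41,-0.64,-0.3],"rot":[0,0,0.06]},{"dp":[0.62,-0.97,-0.45],"rot":[0,0,0.1]}]'
python3 -m handwheel '[{"dp":[0.2,-0.32,-0.15],"rot":[0,0,0.03]},{"dp":[0.41,-0.64,-0.3],"rot":[0,0,0.035]},{"dp":[0.62,-0.97,-0.4],"rot":[0,0,0.035]},{"dp":[0.62,-0.97,-0.4],"rot":[0,0,0.035]},{"dp":[0.62,-0.97,-0.4],"rot":[0,0,0.035]}]'
python3 - <<'E'
from h import *
im,p=snap('wrist','w1'); print(robot.get_state()['position'],robot.get_state()['orientation'])
E
```

```text
clock: 0.52
position: [0.2214, 0.4901, 0.2376]
orientation: [180.0, 0.0, 173.9]
force: [0.7, -0.3, -0.0]
width: 0.0869
finger_force: 0.0
clock: 0.9
position: [0.2961, 0.3737, 0.1838]
orientation: [180.0, 0.0, -174.2]
force: [0.7, -0.5, -1.1]
width: 0.0873
finger_force: 0.0
clock: 1.52
position: [0.3697, 0.2584, 0.1362]
orientation: [180.0, -0.0, -170.2]
force: [-1.1, 0.8, 0.5]
width: 0.0867
finger_force: 0.0
[0.36933897 0.25884294 0.13639451] [ 1.79992709e+02 -1.00836365e-02 -1.70136747e+02]
```

View pics/w1.png

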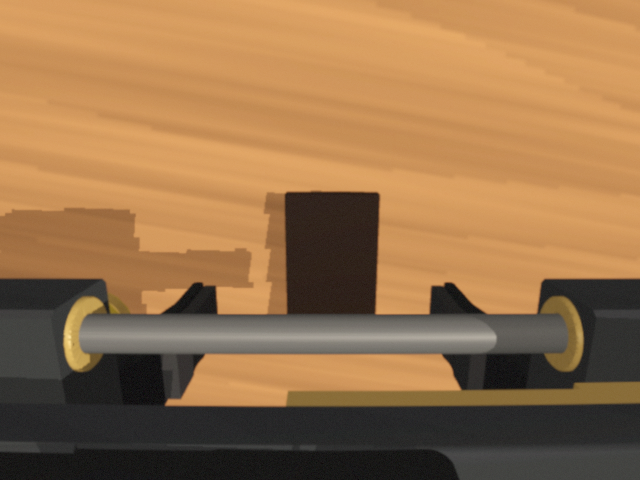

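The wrist view shows the dark chip squarely between the fingers: its far edge is at row 192, columns 286–379. I'll check that edge, then grasp.

```bash
python3 - <<'E'
from h import *
p=robot.camera_params('wrist'); w=px2w(p,[(286,192),(379,192)],.008)*1000; c=np.array([368.6,259.6]); d=w[1,:2]-w[0,:2]
print(w.round(1), np.hypot(*d), np.degrees(np.arctan2(d[1],d[0])), np.linalg.norm(w[:,:2].mean(0)-c), np.linalg.norm(w[:,:2].mean(0)-[369.5,258.7]))
E
python3 -m handwheel '[{"dp":[0,0,-0.25],"rot":[0,0,0]},{"dp":[0,0,-0.5],"rot":[0,0,0]},{"dp":[0,0,-0.53],"rot":[0,0,0]},{"dp":[0,0,-0.53],"rot":[0,0,0]}]'
python3 -m handwheel '[{"dp":[0,0,0],"rot":[0,0,0]},{"dp":[0,0,0],"rot":[0,0,0]},{"dp":[0,0,0],"rot":[0,0,0]},{"dp":[0,0,0],"rot":[0,0,0]},{"dp":[0,0,0],"rot":[0,0,0]}]' 30 15
```

```text
[[334.6 233.    8. ]
 [326.3 280.7   8. ]] 48.44619314461781 99.8713015243174 38.247181078412105 39.09172404838257
clock: 2.08
position: [0.3694, 0.2591, 0.0731]
orientation: [180.0, 0.0, -170.1]
force: [-0.9, -0.0, -0.2]
width: 0.0871
finger_force: 0.0
clock: 2.7
position: [0.3699, 0.2583, 0.0728]
orientation: [180.0, 0.0, -170.2]
force: [0.7, -0.3, 2.0]
width: 0.0496
finger_force: 15.0
```

```bash
python3 -m handwheel '[{"dp":[0,0,0.3],"rot":[0,0,0]},{"dp":[0.1,0,0.6],"rot":[0,0,-0.08]},{"dp":[0.3,0,0.6],"rot":[0,0,-0.16]},{"dp":[0.5,0,0.6],"rot":[0,0,-0.24]},{"dp":[0.7,0,0.6],"rot":[0,0,-0.32]}]'
python3 -m handwheel '[{"dp":[0.3,0,0],"rot":[0,0,-0.08]},{"dp":[0.6,0,0],"rot":[0,0,-0.16]},{"dp":[0.85,0,0],"rot":[0,0,-0.24]},{"dp":[0.98,0,0],"rot":[0,0,-0.32]},{"dp":[0.98,0,0],"rot":[0,0,-0.37]}]'
python3 -m handwheel '[{"dp":[0,0,-0.1],"rot":[0,0,0]},{"dp":[0,0,-0.2],"rot":[0,0,0]},{"dp":[0,0,-0.2],"rot":[0,0,0]}]'
python3 - <<'E'
from h import *
im,p=snap('wrist','w2'); print(robot.get_state()['position'],robot.get_state()['orientation'])
E
```

```text
clock: 3.32
position: [0.4542, 0.2582, 0.1447]
orientation: [-180.0, -0.0, 151.1]
force: [0.8, -0.8, -0.9]
width: 0.0498
finger_force: 15.0
clock: 3.95
position: [0.5728, 0.258, 0.1443]
orientation: [179.9, 0.0, 106.8]
force: [-0.2, 0.4, 0.3]
width: 0.0499
finger_force: 15.0
clock: 4.32
position: [0.57, 0.258, 0.1187]
orientation: [-179.8, -0.0, 107.1]
force: [-0.2, 0.8, -0.5]
width: 0.0496
finger_force: 15.0
[0.5705093  0.25823245 0.11948693] [-1.79855776e+02 -5.04521160e-03  1.07084395e+02]
```

View pics/w2.png

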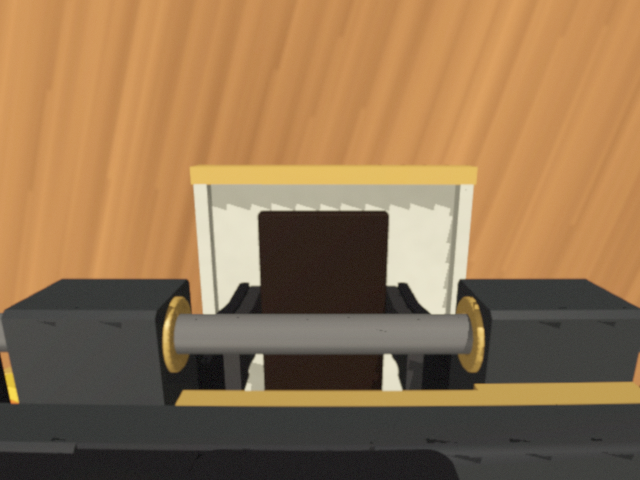

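The wrist view shows the brass wall's top at rows 167–184, columns 191–476, and the chip's far edge at row 212, columns 260–387.

```bash
python3 - <<'E'
from h import *
p=robot.camera_params('wrist')
b=px2w(p,[(190.5,166),(476.5,166)],.014)[:,:2]*1000; i=px2w(p,[(193,184.5),(474,184.5)],.014)[:,:2]*1000; c=px2w(p,[(259.5,211),(388,211)],.0547)[:,:2]*1000
y=(b[1]-b[0]);L=np.hypot(*y); ex=y/L; ey=np.array([-ex[1],ex[0]])
if ey[1]<0: ey=-ey
print(b.round(1).tolist(),'width',L,'yaw',np.degrees(np.arctan2(ex[1],ex[0])))
print('tray centre',b.mean(0)-125*ey,'inner end',(i.mean(0)@ey),'outer',b.mean(0)@ey)
print('chip w',np.hypot(*(c[1]-c[0])),'end to inner wall',(b.mean(0)-6*ey-c.mean(0))@ey,'lateral',(c.mean(0)-b.mean(0))@ex)
E
```

```text
[[497.1, 292.9], [623.3, 331.7]] width 132.06321226837153 yaw 17.09466321913824
tray centre [596.95567131 192.79087831] inner end 125.28176924042764 outer 133.79756025255054
chip w 48.211546674219186 end to inner wall 8.231380798821528 lateral -4.500515796535485
```

```bash
python3 -m handwheel '[{"dp":[0.02,0.023,-0.1],"rot":[0,0,0]},{"dp":[0.02,0.023,-0.3],"rot":[0,0,0]},{"dp":[0.02,0.023,-0.34],"rot":[0,0,0]},{"dp":[0.02,0.023,-0.34],"rot":[0,0,0]},{"dp":[0.02,0.023,-0.34],"rot":[0,0,0]}]'
```

```text
clock: 5.0
position: [0.5742, 0.2613, 0.0802]
orientation: [179.9, 0.0, 107.0]
force: [0.1, -0.5, -0.3]
width: 0.0498
finger_force: 15.0
```

```bash
python3 -m handwheel '[{"dp":[0,0,-0.01],"rot":[0,0,0]},{"dp":[0,0,-0.01],"rot":[0,0,0]},{"dp":[0,0,-0.01],"rot":[0,0,0]},{"dp":[0,0,0.25],"rot":[0,0,0]},{"dp":[0,0,0.6],"rot":[0,0,0]}]' 75 15
python3 -m handwheel '[{"dp":[-0.13,-0.42,0],"rot":[0,0,0]},{"dp":[-0.26,-0.83,0],"rot":[0,0,0.03]},{"dp":[-0.26,-0.83,0],"rot":[0,0,0.05]}]' 100
python3 -m handwheel '[{"dp":[-0.13,-0.42,0],"rot":[0,0,0.04]},{"dp":[-0.26,-0.83,0],"rot":[0,0,0.05]},{"dp":[-0.26,-0.83,0],"rot":[0,0,0.05]}]'
python3 -m handwheel '[{"dp":[-0.13,-0.42,0],"rot":[0,0,0.03]},{"dp":[-0.26,-0.83,0],"rot":[0,0,0.05]},{"dp":[-0.26,-0.83,0],"rot":[0,0,0.05]}]'
python3 -m handwheel '[{"dp":[-0.13,-0.42,0],"rot":[0,0,0.024]},{"dp":[-0.3,-0.83,0],"rot":[0,0,0.024]},{"dp":[-0.3,-0.83,-0.1],"rot":[0,0,0.024]},{"dp":[-0.3,-0.83,-0.1],"rot":[0,0,0.024]}]'
python3 - <<'E'
from meas import *
im,p=snap('wrist','w3'); print(robot.get_state()['position'],robot.get_state()['orientation'])
t,q=snap('top','t3'); hsv=cv2.cvtColor(t,cv2.COLOR_RGB2HSV)
print('dark',rect(q,mask(hsv,(0,0,0),(180,255,80),(160,190,305,300)),.014))
z=cv2.resize(t[190:300,155:310],None,fx=3.8,fy=3.8,interpolation=cv2.INTER_CUBIC); w=cv2.resize(im,None,fx=.65,fy=.65)
o=np.zeros((420,589+5,3),np.uint8); o[:418,:589]=z; cv2.imwrite('pics/c3.png',np.vstack([o[:,:,::-1]])); 
E
```

```text
clock: 5.62
position: [0.573, 0.2608, 0.1514]
orientation: [-179.8, -0.0, 107.0]
force: [-0.1, 0.3, 0.6]
width: 0.0655
finger_force: 0.0
clock: 6.0
position: [0.541, 0.1586, 0.152]
orientation: [-179.8, -0.0, 112.9]
force: [0.6, 0.2, -0.4]
width: 0.0843
finger_force: 0.0
clock: 6.38
position: [0.5104, 0.0593, 0.1519]
orientation: [-179.9, -0.0, 118.8]
force: [0.6, 0.2, 0.2]
width: 0.0869
finger_force: 0.0
clock: 6.75
position: [0.4803, -0.0397, 0.152]
orientation: [180.0, 0.0, 124.8]
force: [1.0, -0.3, 0.2]
width: 0.0866
finger_force: 0.0
clock: 7.25
position: [0.4443, -0.136, 0.1391]
orientation: [-180.0, -0.1, 127.9]
force: [0.4, 0.3, 0.6]
width: 0.0869
finger_force: 0.0
[ 0.44441617 -0.13562823  0.13941566] [-1.79987760e+02 -9.43158079e-02  1.27993065e+02]
dark c=(573.2,258.7) 77.2x47.1 long-axis -73.1deg  ell c=(573.2,258.8) 51.4 92.5
```

View pics/c3.png

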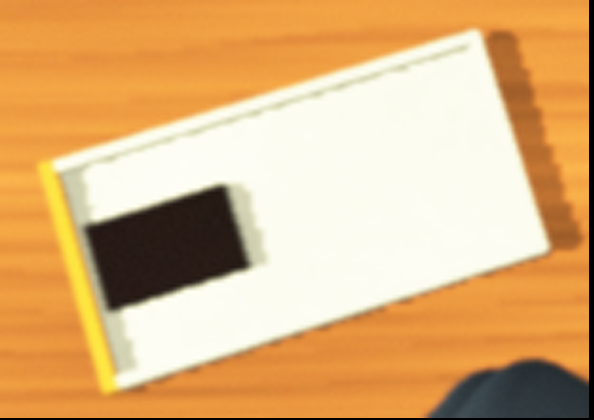

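View pics/w3.png

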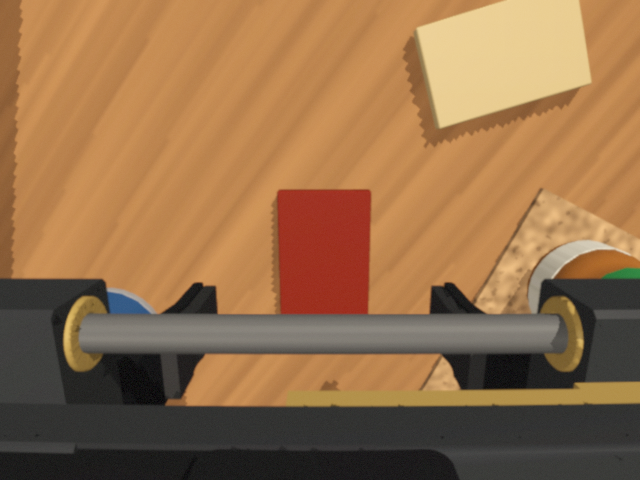

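The tray crop shows the dark chip centred on the tray's axis, square, about 6 mm from the brass. The wrist view shows the red chip square between the fingers, its far edge at row 190, columns 277–371.

```bash
python3 - <<'E'
from h import *
p=robot.camera_params('wrist'); w=px2w(p,[(277,190),(371,190)],.008)[:,:2]*1000; t=robot.get_state()['position'][:2]*1000; a=np.radians(37.9)
print('edge from TCP (dark was 39.1)',(w.mean(0)-t)@[-np.sin(a),np.cos(a)],'lat',(w.mean(0)-t)@[np.cos(a),np.sin(a)])
E
python3 -m handwheel '[{"dp":[0,0,-0.25],"rot":[0,0,0]},{"dp":[0,0,-0.5],"rot":[0,0,0]},{"dp":[0,0,-0.55],"rot":[0,0,0]},{"dp":[0,0,-0.55],"rot":[0,0,0]}]'
python3 -m handwheel '[{"dp":[0,0,0],"rot":[0,0,0]},{"dp":[0,0,0],"rot":[0,0,0]},{"dp":[0,0,0],"rot":[0,0,0]},{"dp":[0,0,0],"rot":[0,0,0]},{"dp":[0,0,0],"rot":[0,0,0]}]' 30 15
```

```text
edge from TCP (dark was 39.1) 40.047371936058354 lat 1.623489464399209
clock: 7.85
position: [0.4445, -0.1364, 0.0739]
orientation: [-180.0, -0.0, 128.0]
force: [0.7, 0.8, 1.3]
width: 0.0873
finger_force: 0.0
clock: 8.48
position: [0.4442, -0.1374, 0.074]
orientation: [180.0, 0.0, 127.9]
force: [0.7, -0.5, 3.0]
width: 0.0496
finger_force: 15.0
```

```bash
python3 -m handwheel '[{"dp":[0,0,0.3],"rot":[0,0,0]},{"dp":[0,0,0.65],"rot":[0,0,0]},{"dp":[0.13,0.35,0.65],"rot":[0,0,-0.04]},{"dp":[0.3,0.7,0.65],"rot":[0,0,-0.08]},{"dp":[0.3,0.7,0.65],"rot":[0,0,-0.08]}]'
python3 -m handwheel '[{"dp":[0.18,0.4,0],"rot":[0,0,-0.03]},{"dp":[0.36,0.8,0],"rot":[0,0,-0.06]},{"dp":[0.4,0.9,0],"rot":[0,0,-0.094]}]'
python3 -m handwheel '[{"dp":[0.18,0.4,0],"rot":[0,0,0]},{"dp":[0.36,0.8,0],"rot":[0,0,0]},{"dp":[0.4,0.9,0],"rot":[0,0,0]},{"dp":[0.4,0.9,0],"rot":[0,0,0]}]'
python3 -m handwheel '[{"dp":[0.13,0.3,-0.1],"rot":[0.035,0.01,0]},{"dp":[0.13,0.3,-0.25],"rot":[0.069,0.021,0]},{"dp":[0.13,0.3,-0.25],"rot":[0.069,0.021,0]},{"dp":[0.13,0.3,-0.25],"rot":[0.069,0.021,0]}]'
python3 - <<'E'
from workcell import robot
import numpy as np
print(np.mean([robot.get_state()['position'] for _ in range(5)],0))
E
```

```text
clock: 9.1
position: [0.4808, -0.051, 0.152]
orientation: [180.0, 0.0, 118.6]
force: [0.0, 0.4, -0.7]
width: 0.0493
finger_force: 15.0
clock: 9.48
position: [0.529, 0.0562, 0.1517]
orientation: [180.0, 0.0, 107.1]
force: [0.3, 0.2, -0.6]
width: 0.0493
finger_force: 15.0
clock: 9.98
position: [0.5757, 0.1624, 0.1513]
orientation: [-179.9, 0.0, 107.1]
force: [-0.2, 0.5, 0.3]
width: 0.0494
finger_force: 15.0
clock: 10.48
position: [0.5913, 0.1972, 0.122]
orientation: [-179.9, -8.6, 106.9]
force: [-0.6, 0.5, -0.5]
width: 0.0491
finger_force: 15.0
[0.59134352 0.19721315 0.12204165]
```

```bash
python3 -m handwheel '[{"dp":[0.006,0.012,-0.15],"rot":[0,0,0]},{"dp":[0.006,0.012,-0.27],"rot":[0,0,0]},{"dp":[0.006,0.012,-0.3],"rot":[0,0,0]},{"dp":[0.006,0.012,-0.305],"rot":[0,0,0]},{"dp":[0.006,0.012,-0.305],"rot":[0,0,0]}]'
python3 - <<'E'
from h import *
s=robot.get_state();print(s['position'],s['force'])
im,p=snap('wrist','w4'); im,p=snap('scene','s4',False); cv2.imwrite('pics/s4.png',cv2.resize(im[120:320,300:500,::-1],None,fx=3,fy=3,interpolation=cv2.INTER_CUBIC))
E
```

```text
clock: 11.1
position: [0.5922, 0.2003, 0.0852]
orientation: [-180.0, -8.7, 107.0]
force: [-1.6, 0.2, 1.5]
width: 0.0497
finger_force: 15.0
[0.59220609 0.20028276 0.08519664] [-1.5935127   0.21973679  1.53570161]
```

View pics/w4.png

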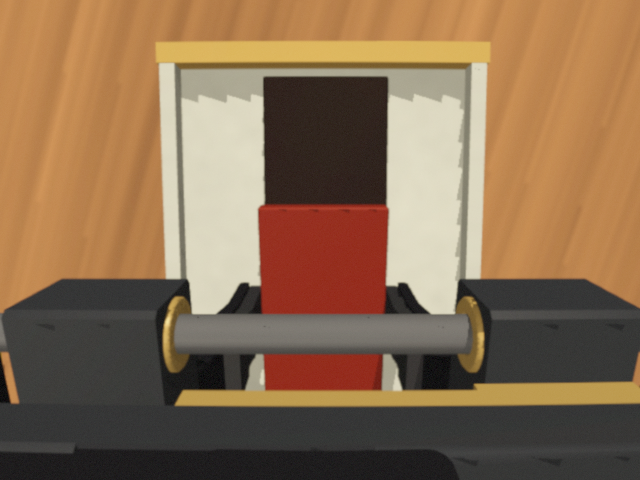

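Red lies over the dark chip's end (red's edge at row 206, dark's end at row 77), in line. Releasing.

```bash
python3 -m handwheel '[{"dp":[0,0,0],"rot":[0,0,0]},{"dp":[0,0,0],"rot":[0,0,0]},{"dp":[0,0,0],"rot":[0,0,0]},{"dp":[0,0,0.2],"rot":[0,0,0]},{"dp":[0,0,0.5],"rot":[0,0,0]}]' 75 15
python3 -m handwheel '[{"dp":[-0.25,-0.35,0.05],"rot":[-0.035,-0.01,0]},{"dp":[-0.5,-0.7,0.05],"rot":[-0.07,-0.021,0]},{"dp":[-0.5,-0.7,0.05],"rot":[-0.07,-0.021,0]}]' 100
python3 -m handwheel '[{"dp":[-0.2,-0.3,0],"rot":[0,0,-0.08]},{"dp":[-0.4,-0.6,0],"rot":[0,0,-0.16]},{"dp":[-0.7,-0.94,0],"rot":[0,0,-0.24]},{"dp":[-0.7,-0.94,0],"rot":[0,0,-0.32]},{"dp":[-0.7,-0.94,0],"rot":[0,0,-0.38]}]'
python3 -m handwheel '[{"dp":[0,0,-0.1],"rot":[0,0,-0.056]},{"dp":[0,0,-0.1],"rot":[0,0,-0.056]},{"dp":[0,0,-0.1],"rot":[0,0,-0.056]}]'
python3 - <<'E'
from meas import *
im,p=snap('wrist','w5'); s=robot.get_state();print(s['position'],s['orientation'])
hsv=cv2.cvtColor(im,cv2.COLOR_RGB2HSV); m=mask(hsv,(18,50,150),(35,170,255),(220,120,425,312)); 
for r in(200,240,280):
    c=np.flatnonzero(m[r]); print(r,c.min() if len(c) else None,c.max() if len(c) else None)
rr=np.flatnonzero(m[:,300:345].mean(1)>127); print('rows',rr.min())
e=[]
for col in (300,345):
    e.append((col,np.flatnonzero(m[:,col]).min()-.5))
print(e); w=px2w(p,e,.008)[:,:2]*1000;d=w[1]-w[0];t=s['position'][:2]*1000;a=np.arctan2(d[1],d[0]);print('ang',np.degrees(a),'edge',abs((w.mean(0)-t)@[-np.sin(a),np.cos(a)]))
t,q=snap('top','t5'); h2=cv2.cvtColor(t,cv2.COLOR_RGB2HSV)
print('dark',rect(q,mask(h2,(0,0,0),(180,255,80),(160,190,305,300)),.014)); print('red',rect(q,mask(h2,(0,150,60),(6,255,255),(160,190,305,300)),.020))
E
```

```text
clock: 11.82
position: [0.5917, 0.2, 0.1446]
orientation: [-179.8, -8.7, 107.0]
force: [0.9, 0.5, -0.6]
width: 0.0652
finger_force: 0.0
clock: 12.2
position: [0.5292, 0.1149, 0.1513]
orientation: [-179.7, 0.1, 106.9]
force: [0.4, -0.1, 0.4]
width: 0.0846
finger_force: 0.0
clock: 12.82
position: [0.4495, 0.0027, 0.1514]
orientation: [180.0, 0.1, 61.1]
force: [-0.4, 0.2, 0.7]
width: 0.087
finger_force: 0.0
clock: 13.2
position: [0.4491, 0.0034, 0.1393]
orientation: [-180.0, 0.1, 54.8]
force: [0.1, 0.6, -1.0]
width: 0.0868
finger_force: 0.0
[0.44903994 0.00343299 0.13944766] [1.79996605e+02 9.14924943e-02 5.48008355e+01]
200 275 369
240 276 367
280 277 366
rows 189
[(300, np.float64(188.5)), (345, np.float64(188.5))]
ang -35.20053542131646 edge 42.44885121611938
dark c=(568.8,273.4) 47.1x46.5 long-axis 16.9deg  ell c=(568.6,273.3) 52.3 53.6
red c=(587.4,212.0) 82.1x48.9 long-axis -73.4deg  ell c=(586.9,212.1) 52.9 97.7
```

```bash
python3 -m handwheel '[{"dp":[0.01,0.013,-0.25],"rot":[0,0,0]},{"dp":[0.01,0.013,-0.5],"rot":[0,0,0]},{"dp":[0.01,0.013,-0.55],"rot":[0,0,0]},{"dp":[0.01,0.013,-0.55],"rot":[0,0,0]}]'
python3 -m handwheel '[{"dp":[0,0,0],"rot":[0,0,0]},{"dp":[0,0,0],"rot":[0,0,0]},{"dp":[0,0,0],"rot":[0,0,0]},{"dp":[0,0,0],"rot":[0,0,0]},{"dp":[0,0,0],"rot":[0,0,0]}]' 30 15
```

```text
clock: 13.8
position: [0.4498, 0.0049, 0.0734]
orientation: [-179.9, 0.1, 54.7]
force: [0.5, 1.1, -0.2]
width: 0.0869
finger_force: 0.0
clock: 14.42
position: [0.4498, 0.0049, 0.0734]
orientation: [-180.0, 0.1, 54.7]
force: [0.6, 0.2, 3.2]
width: 0.0497
finger_force: 15.0
```

```bash
python3 -m handwheel '[{"dp":[0,0,0.3],"rot":[0,0,0]},{"dp":[0,0,0.65],"rot":[0,0,0.08]},{"dp":[0.2,0.2,0.65],"rot":[0,0,0.16]},{"dp":[0.5,0.4,0.65],"rot":[0,0,0.24]},{"dp":[0.7,0.6,0.65],"rot":[0,0,0.32]}]'
python3 -m handwheel '[{"dp":[0.25,0.2,0],"rot":[0,0,0.08]},{"dp":[0.5,0.4,0],"rot":[0,0,0.116]},{"dp":[0.61,0.59,0],"rot":[0,0,0.116]},{"dp":[0.61,0.59,0],"rot":[0,0,0.116]}]'
python3 -m handwheel '[{"dp":[0,0,-0.1],"rot":[0.035,0.01,0]},{"dp":[0,0,-0.25],"rot":[0.069,0.021,0]},{"dp":[0,0,-0.25],"rot":[0.069,0.021,0]},{"dp":[0,0,-0.25],"rot":[0.069,0.021,0]}]'
python3 - <<'E'
from workcell import robot
import time
s=robot.get_state();print(s['position'],s['orientation'])
E
```

```text
clock: 15.05
position: [0.5353, 0.0776, 0.1516]
orientation: [179.9, 0.1, 93.4]
force: [-0.7, 0.1, -1.3]
width: 0.0496
finger_force: 15.0
clock: 15.55
position: [0.6073, 0.1491, 0.1509]
orientation: [-180.0, 0.1, 107.2]
force: [-0.8, -1.1, 0.1]
width: 0.0497
finger_force: 15.0
clock: 16.05
position: [0.6065, 0.1472, 0.1215]
orientation: [-179.9, -8.5, 107.0]
force: [0.1, -0.3, 0.4]
width: 0.0499
finger_force: 15.0
[0.60647184 0.14716709 0.12145453] [-179.93612038   -8.49146364  106.98894643]
```

```bash
python3 -m handwheel '[{"dp":[0.01,0.007,-0.15],"rot":[0,0,0]},{"dp":[0.01,0.007,-0.26],"rot":[0,0,0]},{"dp":[0.01,0.007,-0.29],"rot":[0,0,0]},{"dp":[0.01,0.007,-0.3],"rot":[0,0,0]},{"dp":[0.01,0.007,-0.3],"rot":[0,0,0]}]'
python3 - <<'E'
from h import *
s=robot.get_state();print(s['position'],s['force'])
im,p=snap('wrist','w6')
E
```

```text
clock: 16.68
position: [0.6083, 0.1486, 0.0854]
orientation: [180.0, -8.5, 107.0]
force: [-0.0, 0.8, -0.7]
width: 0.0493
finger_force: 15.0
[0.6082978  0.14860589 0.08535011] [-0.04451107  0.75894325 -0.68344237]
```

View pics/w6.png

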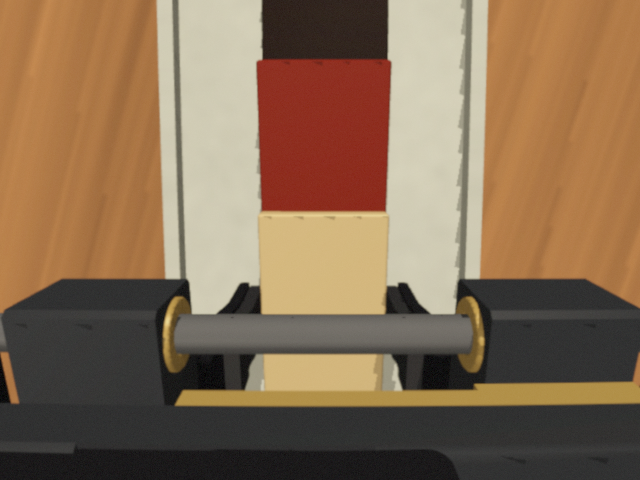

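Pale lies over the red chip's end (pale's edge at row 212, red's at row 60), in line. I'll release it and go over the blue tin.

```bash
python3 -m handwheel '[{"dp":[0,0,-0.005],"rot":[0,0,0]},{"dp":[0,0,-0.005],"rot":[0,0,0]},{"dp":[0,0,-0.005],"rot":[0,0,0]},{"dp":[0,0,0.2],"rot":[0,0,0]},{"dp":[0,0,0.55],"rot":[0,0,0]}]' 75 15
python3 -m handwheel '[{"dp":[-0.2,-0.4,0.08],"rot":[-0.035,-0.01,0]},{"dp":[-0.45,-0.85,0.08],"rot":[-0.07,-0.021,0]},{"dp":[-0.45,-0.85,0.08],"rot":[-0.07,-0.021,0]}]' 100
python3 -m handwheel '[{"dp":[-0.2,-0.4,0],"rot":[0,0,-0.02]},{"dp":[-0.5,-0.85,0],"rot":[0,0,-0.038]},{"dp":[-0.5,-0.85,0],"rot":[0,0,-0.038]}]'
python3 -m handwheel '[{"dp":[-0.2,-0.4,0],"rot":[0,0,0]},{"dp":[-0.5,-0.85,0],"rot":[0,0,0]},{"dp":[-0.5,-0.85,0],"rot":[0,0,0]}]'
python3 -m handwheel '[{"dp":[-0.2,-0.4,0],"rot":[0,0,0]},{"dp":[-0.5,-0.8,0],"rot":[0,0,0]},{"dp":[-0.5,-0.8,0],"rot":[0,0,0]},{"dp":[-0.5,-0.8,0],"rot":[0,0,0]}]'
python3 - <<'E'
from meas import *
im,p=snap('wrist','w7'); s=robot.get_state();print(s['position'],s['orientation'])
t,q=snap('top','t7'); h2=cv2.cvtColor(t,cv2.COLOR_RGB2HSV); roi=(160,190,305,300)
for n,lo,hi,z in(('dark',(0,0,0),(180,255,80),.014),('red',(0,150,60),(6,255,255),.021),('pale',(18,50,100),(30,170,255),.021)):print(n,rect(q,mask(h2,lo,hi,(185,190,305,300)),z))
h2=t[190:300,155:310]; cv2.imwrite('pics/c7.png',cv2.resize(h2[:,:,::-1],None,fx=3.8,fy=3.8,interpolation=cv2.INTER_CUBIC))
o=np.hstack([cv2.resize(h2,(400,284)),cv2.resize(im,(379,284))]); cv2.imwrite('pics/c7.png',o[:,:,::-1])
E
```

```text
clock: 17.35
position: [0.607, 0.1484, 0.1504]
orientation: [-179.7, -8.6, 107.0]
force: [1.3, 0.5, -0.2]
width: 0.065
finger_force: 0.0
clock: 17.73
position: [0.5512, 0.0447, 0.1611]
orientation: [-179.7, 0.2, 106.9]
force: [-0.3, 0.4, -0.0]
width: 0.0844
finger_force: 0.0
clock: 18.1
position: [0.4928, -0.0577, 0.1608]
orientation: [-179.9, 0.2, 102.2]
force: [0.4, 0.6, 0.1]
width: 0.0871
finger_force: 0.0
clock: 18.48
position: [0.434, -0.1601, 0.1609]
orientation: [-180.0, 0.3, 102.2]
force: [0.2, 0.2, -0.1]
width: 0.0871
finger_force: 0.0
clock: 18.98
position: [0.3751, -0.2527, 0.1608]
orientation: [-180.0, 0.2, 102.5]
force: [-0.5, 1.2, 0.5]
width: 0.0871
finger_force: 0.0
[ 0.37520841 -0.25213966  0.16082964] [-179.95134187    0.20598071  102.57640921]
dark c=(569.3,271.5) 47.1x42.9 long-axis 16.6deg  ell c=(567.8,268.7) 42.2 54.8
red c=(583.8,223.7) 56.6x48.9 long-axis -73.2deg  ell c=(583.3,223.5) 54.3 64.9
pale c=(604.0,155.3) 84.6x53.8 long-axis -73.3deg  ell c=(604.0,155.1) 58.6 98.4
```

View pics/c7.png

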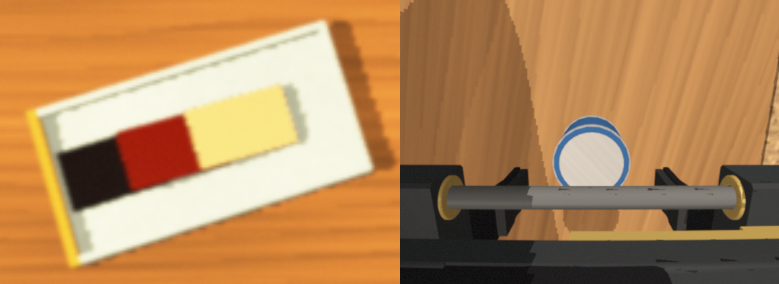

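The chips fan cleanly along the tray's middle. In the wrist view the tin's top lies between the fingers (about column 324, far rim about row 210).

```bash
python3 - <<'E'
from meas import *
im=cv2.imread('pics/w7.png')[:,:,::-1]; p=robot.camera_params('wrist'); s=robot.get_state()['position'][:2]*1000
hsv=cv2.cvtColor(im,cv2.COLOR_RGB2HSV); m=mask(hsv,(98,90,60),(125,255,255),(240,180,410,318))
# outer rim of the top: lateral extent rows 260-290
for r in(255,265,275,285):
    c=np.flatnonzero(m[r]); w=px2w(p,[(c.min(),r),(c.max(),r)],.06)[:,:2]*1000; a=np.radians(12.5)
    print(r,c.min(),c.max(),np.hypot(*(w[1]-w[0])).round(1),((w-s)@[np.cos(a),np.sin(a)]).round(1),((w.mean(0)-s)@[-np.sin(a),np.cos(a)]).round(1))
col=m[:,324]; print(np.flatnonzero(col))
w=px2w(p,[(324,v) for v in(205,210,215)],.06)[:,:2]*1000; print(((w-s)@[-np.sin(a),np.cos(a)]).round(1))
E
```

```text
255 264 382 55.8 [-26.6  29.2] 13.1
265 261 384 58.6 [-28.2  30.4] 8.2
275 261 385 59.4 [-28.4  31. ] 3.2
285 261 384 59.3 [-28.6  30.7] -1.9
[199 200 201 202 203 204 205 206 207 208 215 216 217 218 219 220 221 222]
[37.  34.6 32.3]
```

```bash
python3 -m handwheel '[{"dp":[0.005,0.011,-0.25],"rot":[0,0,0]},{"dp":[0.005,0.011,-0.5],"rot":[0,0,0]},{"dp":[0.005,0.011,-0.615],"rot":[0,0,0]},{"dp":[0.005,0.011,-0.615],"rot":[0,0,0]}]'
python3 -m handwheel '[{"dp":[0,0,0],"rot":[0,0,0]},{"dp":[0,0,0],"rot":[0,0,0]},{"dp":[0,0,0],"rot":[0,0,0]},{"dp":[0,0,0],"rot":[0,0,0]},{"dp":[0,0,0],"rot":[0,0,0]}]' 40 25
```

```text
clock: 19.58
position: [0.375, -0.251, 0.0864]
orientation: [-179.9, 0.1, 102.6]
force: [-0.2, 0.5, 0.1]
width: 0.0869
finger_force: 0.0
clock: 20.2
position: [0.3749, -0.2524, 0.0876]
orientation: [-180.0, 0.3, 102.5]
force: [-0.4, 0.1, 6.8]
width: 0.0618
finger_force: 25.0
```

```bash
python3 -m handwheel '[{"dp":[0,0,0.15],"rot":[0,0,0]},{"dp":[0,0,0.4],"rot":[0,0,0]},{"dp":[0.05,0,0.67],"rot":[0,0,0]},{"dp":[0.35,0.1,0.67],"rot":[0,0,0]},{"dp":[0.65,0.25,0.67],"rot":[0,0,0]}]'
python3 -m handwheel '[{"dp":[0.35,0.15,0],"rot":[0,0,0]},{"dp":[0.7,0.3,0],"rot":[0,0,0]},{"dp":[0.95,0.4,0],"rot":[0,0,0]},{"dp":[0.95,0.4,0],"rot":[0,0,0]}]'
python3 -m handwheel '[{"dp":[0.1,0.05,0],"rot":[0,0,0]},{"dp":[0.16,0.1,0],"rot":[0,0,0]},{"dp":[0.16,0.1,0],"rot":[0,0,0]},{"dp":[0.16,0.1,0],"rot":[0,0,0]}]'
python3 - <<'E'
from meas import *
im,p=snap('wrist','w8'); s=robot.get_state();print(s['position'],s['orientation'])
t,q=snap('scene','s8')
o=np.hstack([cv2.resize(t[160:380,110:350],(390,358)),cv2.resize(im,(400,300)).copy().__class__((358,400,3),np.uint8)*0]); o[:300,390:]=cv2.resize(im,(400,300)); cv2.imwrite('pics/c8.png',o[:,:,::-1])
E
```

```text
clock: 20.82
position: [0.4534, -0.2224, 0.1678]
orientation: [-180.0, 0.3, 102.4]
force: [0.2, -0.8, -2.7]
width: 0.0613
finger_force: 25.0
clock: 21.32
position: [0.5684, -0.1731, 0.1668]
orientation: [-180.0, 0.3, 102.6]
force: [-0.6, -0.5, -2.4]
width: 0.0612
finger_force: 25.0
clock: 21.82
position: [0.5854, -0.1623, 0.1674]
orientation: [-179.9, 0.2, 102.5]
force: [-0.4, -0.2, -1.8]
width: 0.0614
finger_force: 25.0
[ 0.58541652 -0.16234412  0.16743105] [-179.89836991    0.21548902  102.44111201]
```

View pics/c8.png

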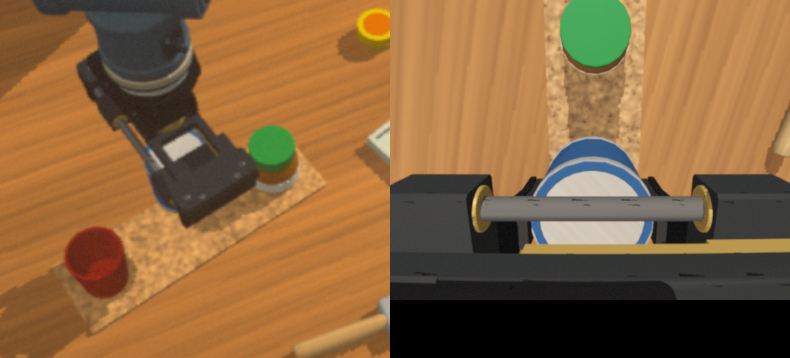

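The wrist view shows the tin upright in the grip with the jar's green cap dead ahead (about (328,56) full-size) along the runner. The scene view shows the cup standing clear.

```bash
python3 - <<'E'
from meas import *
im=cv2.imread('pics/w8.png')[:,:,::-1]; p=robot.camera_params('wrist'); s=robot.get_state()['position'][:2]*1000
hsv=cv2.cvtColor(im,cv2.COLOR_RGB2HSV); g=cv2.inRange(hsv,np.array((50,90,40)),np.array((85,255,255))); g[150:]=0
ys,xs=np.nonzero(g); ex=np.array([np.cos(np.radians(12.5)),np.sin(np.radians(12.5))]); ey=np.array([-ex[1],ex[0]])
print(xs.min(),xs.max(),ys.min(),ys.max())
w=px2w(p,np.c_[xs,ys],.064)[:,:2]*1000
print('cap lat',(w-s).dot(ex).min(),(w-s).dot(ex).max(),'along',(w-s).dot(ey).min(),(w-s).dot(ey).max())
# runner edges at row 60,120
c=cv2.cvtColor(im,cv2.COLOR_RGB2LAB)
for r in (140,170,200):
    row=hsv[r,200:460].astype(int); print(r,[(200+i,tuple(row[i])) for i in range(30,70,4)],[(200+i,tuple(row[i])) for i in range(190,230,4)])
bl=cv2.inRange(hsv,np.array((98,90,60)),np.array((125,255,255)))
for r in(285,290,295):
    k=np.flatnonzero(bl[r]);print('tin',r,k.min(),k.max(),(px2w(p,[((k.min()+k.max())/2,r)],.14)[0,:2]*1000-s)@ex)
E
```

```text
272 384 0 108
cap lat -20.471654202538673 27.617789548410766 along 79.66000527562635 123.16623164576622
140 [(230, (np.int64(14), np.int64(145), np.int64(194))), (234, (np.int64(15), np.int64(146), np.int64(194))), (238, (np.int64(15), np.int64(146), np.int64(196))), (242, (np.int64(14), np.int64(147), np.int64(185))), (246, (np.int64(15), np.int64(151), np.int64(186))), (250, (np.int64(16), np.int64(134), np.int64(202))), (254, (np.int64(17), np.int64(118), np.int64(212))), (258, (np.int64(16), np.int64(116), np.int64(220))), (262, (np.int64(16), np.int64(114), np.int64(228))), (266, (np.int64(17), np.int64(118), np.int64(219)))] [(390, (np.int64(17), np.int64(116), np.int64(219))), (394, (np.int64(17), np.int64(120), np.int64(209))), (398, (np.int64(17), np.int64(115), np.int64(228))), (402, (np.int64(17), np.int64(115), np.int64(224))), (406, (np.int64(15), np.int64(145), np.int64(204))), (410, (np.int64(15), np.int64(147), np.int64(196))), (414, (np.int64(15), np.int64(149), np.int64(193))), (418, (np.int64(15), np.int64(147), np.int64(194))), (422, (np.int64(15), np.int64(146), 
[... 1601 characters left out ...]
np.int64(216))), (266, (np.int64(16), np.int64(119), np.int64(207)))] [(390, (np.int64(16), np.int64(125), np.int64(174))), (394, (np.int64(16), np.int64(123), np.int64(190))), (398, (np.int64(16), np.int64(123), np.int64(195))), (402, (np.int64(15), np.int64(145), np.int64(193))), (406, (np.int64(15), np.int64(146), np.int64(204))), (410, (np.int64(15), np.int64(146), np.int64(205))), (414, (np.int64(15), np.int64(148), np.int64(201))), (418, (np.int64(15), np.int64(151), np.int64(198))), (422, (np.int64(15), np.int64(145), np.int64(197))), (426, (np.int64(15), np.int64(148), np.int64(191)))]
tin 285 253 392 1.257756586056269
tin 290 249 398 1.5551004451347
tin 295 245 401 1.403287301580706
```

```bash
python3 -m handwheel '[{"dp":[0.016,0.004,-0.25],"rot":[0,0,0]},{"dp":[0.016,0.004,-0.5],"rot":[0,0,0]},{"dp":[0.016,0.004,-0.6],"rot":[0,0,0]},{"dp":[0.016,0.004,-0.62],"rot":[0,0,0]},{"dp":[0.016,0.004,-0.62],"rot":[0,0,0]}]'
python3 -m handwheel '[{"dp":[0,0,-0.01],"rot":[0,0,0]},{"dp":[0,0,-0.01],"rot":[0,0,0]}]'
```

```text
clock: 22.55
position: [0.5883, -0.162, 0.0938]
orientation: [-180.0, 0.3, 102.5]
force: [-0.0, 0.2, -2.3]
width: 0.0614
finger_force: 25.0
clock: 22.8
position: [0.5881, -0.1618, 0.0926]
orientation: [-180.0, 0.3, 102.5]
force: [-0.7, -0.2, -2.6]
width: 0.0616
finger_force: 25.0
```

```bash
python3 -m handwheel '[{"dp":[-0.003,-0.004,-0.008],"rot":[0,0,0]},{"dp":[-0.003,-0.004,-0.008],"rot":[0,0,0]}]'
python3 -m handwheel '[{"dp":[0,0,-0.006],"rot":[0,0,0]},{"dp":[0,0,-0.006],"rot":[0,0,0]}]'
```

```text
clock: 23.05
position: [0.5878, -0.1621, 0.0917]
orientation: [-180.0, 0.3, 102.5]
force: [0.3, 1.0, 3.6]
width: 0.0613
finger_force: 25.0
clock: 23.3
position: [0.5878, -0.1621, 0.0916]
orientation: [-180.0, 0.3, 102.5]
force: [-1.3, 1.8, 8.5]
width: 0.0614
finger_force: 25.0
```

```bash
python3 -m handwheel '[{"dp":[0,0,0],"rot":[0,0,0]},{"dp":[0,0,0],"rot":[0,0,0]},{"dp":[0,0,0],"rot":[0,0,0]},{"dp":[0,0,0.3],"rot":[0,0,0]},{"dp":[0,0,0.65],"rot":[0,0,0]}]' 100 20
python3 -m handwheel '[{"dp":[-0.2,0.4,0],"rot":[0,0,0]},{"dp":[-0.43,0.81,0],"rot":[0,0,0]},{"dp":[-0.43,0.81,0],"rot":[0,0,0]}]'
python3 -m handwheel '[{"dp":[-0.2,0.4,0],"rot":[0,0,0]},{"dp":[-0.43,0.81,0],"rot":[0,0,0]},{"dp":[-0.43,0.81,0],"rot":[0,0,0]}]'
python3 -m handwheel '[{"dp":[-0.2,0.4,-0.1],"rot":[0,0,0]},{"dp":[-0.44,0.81,-0.2],"rot":[0,0,0]},{"dp":[-0.44,0.81,-0.2],"rot":[0,0,0]},{"dp":[-0.44,0.81,-0.2],"rot":[0,0,0]}]'
python3 - <<'E'
from meas import *
im,p=snap('wrist','w9'); s=robot.get_state();print(s['position'],s['orientation'])
hsv=cv2.cvtColor(im,cv2.COLOR_RGB2HSV); m=mask(hsv,(8,215,150),(35,255,255),(220,150,425,312)); s=s['position'][:2]*1000
ex=np.array([np.cos(np.radians(12.5)),np.sin(np.radians(12.5))]); ey=np.array([-ex[1],ex[0]])
ys,xs=np.nonzero(m);print(xs.min(),xs.max(),ys.min(),ys.max())
for r in range(ys.min(),ys.max(),12):
    k=np.flatnonzero(m[r]); w=px2w(p,[(k.min(),r),(k.max(),r)],.022)[:,:2]*1000; print(r,((w-s)@ex).round(1),((w-s)@ey).round(1))
q,t=snap('top','t9'); h=cv2.cvtColor(q,cv2.COLOR_RGB2HSV)
print('tin',rect(t,mask(h,(0,0,130),(180,60,255),(380,215,425,270)),.064))
print('jar',rect(t,mask(h,(50,100,40),(80,255,255),(335,235,375,275)),.064))
print('cup',rect(t,mask(h,(0,150,60),(6,255,255),(430,205,475,255)),.064))
o=np.hstack([cv2.resize(q[190:290,315:485],(400,235)),cv2.resize(im,(313,235))]);cv2.imwrite('pics/c9.png',o[:,:,::-1])
E
```

```text
clock: 23.92
position: [0.5868, -0.162, 0.1677]
orientation: [-179.8, 0.1, 102.5]
force: [0.8, -0.2, -0.5]
width: 0.0866
finger_force: 0.0
clock: 24.3
position: [0.5322, -0.0614, 0.1678]
orientation: [-179.6, 0.0, 102.7]
force: [0.4, -0.4, -0.1]
width: 0.0869
finger_force: 0.0
clock: 24.68
position: [0.4817, 0.0346, 0.1678]
orientation: [-179.7, 0.1, 102.7]
force: [0.3, -0.3, -0.3]
width: 0.0874
finger_force: 0.0
clock: 25.18
position: [0.4336, 0.1289, 0.1442]
orientation: [179.9, 0.3, 102.5]
force: [0.7, -0.0, -0.4]
width: 0.087
finger_force: 0.0
[0.43379702 0.12852637 0.14435135] [179.89333699   0.27590782 102.40239404]Traceback (most recent call last):
  File "<stdin>", line 5, in <module>
    return umr_minimum(a, axis, None, out, keepdims, initial, where)
ValueError: zero-size array to reduction operation minimum which has no identity
```

```bash
python3 - <<'E'
from meas import *
im=cv2.imread('pics/w9.png')[:,:,::-1]
q,t=snap('top','t9'); h=cv2.cvtColor(q,cv2.COLOR_RGB2HSV)
print('tin',rect(t,mask(h,(0,0,130),(180,60,255),(380,215,425,270)),.064))
print('jar',rect(t,mask(h,(50,100,40),(80,255,255),(335,235,375,275)),.064))
print('cup',rect(t,mask(h,(0,150,60),(6,255,255),(430,205,475,255)),.064))
o=np.hstack([cv2.resize(q[190:290,315:485],(400,235)),cv2.resize(im,(313,235))]);cv2.imwrite('pics/c9.png',o[:,:,::-1])
E
```

```text
tin c=(586.8,-161.4) 52.4x50.7 long-axis 89.1deg  ell c=(587.0,-162.0) 51.2 51.8
jar c=(564.0,-61.5) 46.3x45.9 long-axis -1.3deg  ell c=(563.7,-61.3) 46.2 46.5
cup c=(607.7,-262.1) 63.3x55.2 long-axis 89.2deg  ell c=(607.0,-262.9) 52.9 66.4
```

View pics/c9.png

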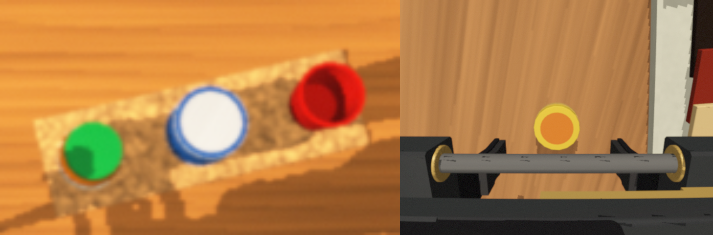

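The tin stands between jar and cup, within about 2 mm of the midpoint. In the wrist view the wax tin is at about (321,261), between the fingers but forward of them.

```bash
python3 - <<'E'
from meas import *
im=cv2.imread('pics/w9.png')[:,:,::-1]; p=robot.camera_params('wrist'); s=robot.get_state()['position'][:2]*1000
hsv=cv2.cvtColor(im,cv2.COLOR_RGB2HSV); print(hsv[261,321],hsv[225,321],hsv[261,285],hsv[180,321])
m=mask(hsv,(8,170,150),(35,255,255),(260,150,385,312))
ex=np.array([np.cos(np.radians(12.5)),np.sin(np.radians(12.5))]); ey=np.array([-ex[1],ex[0]])
cs,_=cv2.findContours(m,cv2.RETR_EXTERNAL,cv2.CHAIN_APPROX_NONE); c=max(cs,key=cv2.contourArea)[:,0]; c=c[c[:,1]<300]
w=px2w(p,c,.022)[:,:2]*1000-s; w=np.c_[w@ex,w@ey]; print(w.min(0),w.max(0)); print(cv2.fitEllipse(w.astype(np.float32)))
mo=mask(hsv,(8,170,150),(18,255,255),(260,150,385,312)); cs,_=cv2.findContours(mo,cv2.RETR_EXTERNAL,cv2.CHAIN_APPROX_NONE); c=max(cs,key=cv2.contourArea)[:,0]
w=px2w(p,c,.022)[:,:2]*1000-s; w=np.c_[w@ex,w@ey]; print(cv2.fitEllipse(w.astype(np.float32)))
E
```

```text
[ 14 199 222] [ 24 180 231] [ 24 180 230] [ 15 152 195]
[-24.2317506  -17.82767839] [24.98578415 29.29532857]
((0.2488015592098236, 3.378058910369873), (48.67341995239258, 51.97284698486328), 178.91497802734375)
((0.21580210328102112, 2.661083936691284), (34.99355697631836, 35.181434631347656), 5.795164108276367)
```

```bash
python3 -m handwheel '[{"dp":[-0.005,0.02,-0.25],"rot":[0,0,0]},{"dp":[-0.005,0.02,-0.5],"rot":[0,0,0]},{"dp":[-0.005,0.02,-0.57],"rot":[0,0,0]},{"dp":[-0.005,0.02,-0.57],"rot":[0,0,0]}]'
python3 -m handwheel '[{"dp":[0,0,0],"rot":[0,0,0]},{"dp":[0,0,0],"rot":[0,0,0]},{"dp":[0,0,0],"rot":[0,0,0]},{"dp":[0,0,0],"rot":[0,0,0]},{"dp":[0,0,0],"rot":[0,0,0]}]' 30 15
python3 -m handwheel '[{"dp":[0,0,0.25],"rot":[0,0,0]},{"dp":[0,0,0.6],"rot":[0,0,0]},{"dp":[0,0,0.9],"rot":[0,0,0]},{"dp":[0,0,0.9],"rot":[0,0,0]}]'
```

```text
clock: 25.78
position: [0.4315, 0.1311, 0.0756]
orientation: [-179.9, 0.2, 102.4]
force: [0.4, -0.2, 0.2]
width: 0.087
finger_force: 0.0
clock: 26.4
position: [0.431, 0.1319, 0.076]
orientation: [-180.0, 0.2, 102.5]
force: [0.3, 0.2, 3.2]
width: 0.0496
finger_force: 15.0
clock: 26.9
position: [0.4321, 0.1321, 0.1859]
orientation: [179.7, 0.3, 102.5]
force: [-0.2, 0.7, -0.8]
width: 0.0496
finger_force: 15.0
```

```bash
python3 -m handwheel '[{"dp":[0.2,-0.4,0],"rot":[0,0,0]},{"dp":[0.43,-0.81,0],"rot":[0,0,0]},{"dp":[0.43,-0.81,0],"rot":[0,0,0]}]'
python3 -m handwheel '[{"dp":[0.2,-0.4,0],"rot":[0,0,0]},{"dp":[0.43,-0.81,0],"rot":[0,0,0]},{"dp":[0.43,-0.81,0],"rot":[0,0,0]}]'
python3 -m handwheel '[{"dp":[0.2,-0.4,0],"rot":[0,0,0]},{"dp":[0.436,-0.827,0],"rot":[0,0,0]},{"dp":[0.436,-0.827,-0.1],"rot":[0,0,0]},{"dp":[0.436,-0.827,-0.1],"rot":[0,0,0]},{"dp":[0.436,-0.827,-0.1],"rot":[0,0,0]}]'
python3 - <<'E'
from meas import *
im,p=snap('wrist','w10'); s=robot.get_state();print(s['position'],s['orientation'])
E
```

```text
clock: 27.28
position: [0.485, 0.0315, 0.1828]
orientation: [179.9, 0.3, 102.2]
force: [0.4, 0.2, -0.8]
width: 0.0496
finger_force: 15.0
clock: 27.65
position: [0.536, -0.0653, 0.1828]
orientation: [180.0, 0.3, 102.3]
force: [-0.7, 1.1, -1.1]
width: 0.0497
finger_force: 15.0
clock: 28.28
position: [0.5849, -0.1595, 0.1709]
orientation: [-179.8, 0.1, 102.6]
force: [-0.2, -0.4, -0.8]
width: 0.0497
finger_force: 15.0
[ 0.58538573 -0.15982498  0.17140974] [-1.79830990e+02  1.40187065e-01  1.02567195e+02]
```

View pics/w10.png

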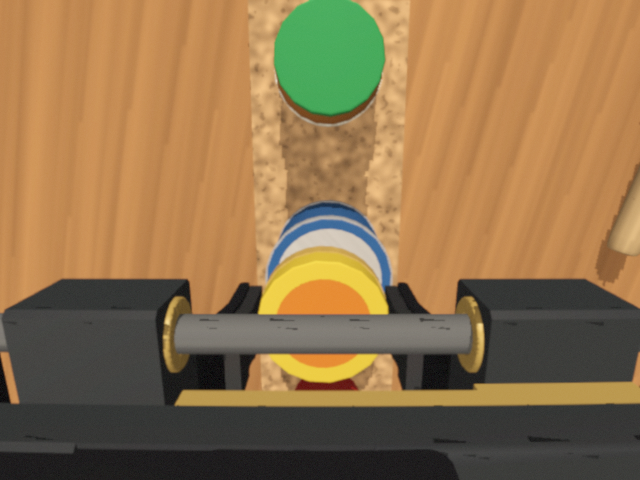

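The wax tin (centre about (323,318)) is held above the blue tin's top (columns 267–391, far rim about row 216). I'll check the offset.

```bash
python3 - <<'E'
from meas import *
p=robot.camera_params('wrist'); S=robot.get_state()['position']*1000; s=S[:2]; zw=(S[2]-54)/1000
ex=np.array([np.cos(np.radians(12.5)),np.sin(np.radians(12.5))]); ey=np.array([-ex[1],ex[0]])
f=lambda uv,z:(lambda w:np.c_[w@ex,w@ey].round(1).tolist())(px2w(p,uv,z)[:,:2]*1000-s)
print(S,'wax far,near,l,r',f([(324,257),(324,382),(260,313),(388,313)],zw))
print('tin far rim 213..224, l,r',f([(328,v) for v in(213,218,224)]+[(267,280),(391,280)],.064))
E
```

```text
[ 585.38573391 -159.82497784  171.40974326] wax far,near,l,r [[1.6, 25.6], [1.7, -25.1], [-22.2, 3.9], [25.4, 4.0]]
tin far rim 213..224, l,r [[3.5, 32.2], [3.5, 29.8], [3.5, 26.8], [-26.7, -1.6], [34.9, -1.4]]
```

```bash
python3 -m handwheel '[{"dp":[0.019,-0.011,0],"rot":[0,0,0]},{"dp":[0.019,-0.011,-0.15],"rot":[0,0,0]},{"dp":[0.019,-0.011,-0.23],"rot":[0,0,0]},{"dp":[0.019,-0.011,-0.25],"rot":[0,0,0]},{"dp":[0.019,-0.011,-0.25],"rot":[0,0,0]}]'
python3 -m handwheel '[{"dp":[0,0,-0.007],"rot":[0,0,0]},{"dp":[0,0,-0.007],"rot":[0,0,0]}]'
```

```text
clock: 28.95
position: [0.5885, -0.1631, 0.1412]
orientation: [-179.9, 0.2, 102.5]
force: [-0.2, 0.2, -1.0]
width: 0.0498
finger_force: 15.0
clock: 29.2
position: [0.5888, -0.1632, 0.1412]
orientation: [-180.0, 0.3, 102.5]
force: [-0.7, 0.2, -0.4]
width: 0.0494
finger_force: 15.0
```

```bash
python3 -m handwheel '[{"dp":[-0.006,0.006,0],"rot":[0,0,0]},{"dp":[-0.006,0.006,-0.008],"rot":[0,0,0]},{"dp":[-0.006,0.006,-0.008],"rot":[0,0,0]}]'
python3 -c "
from workcell import robot
s=robot.get_state();print(s['position'],s['force'])"
```

```text
clock: 29.58
position: [0.588, -0.1624, 0.14]
orientation: [-179.9, 0.2, 102.5]
force: [1.1, 0.6, 0.6]
width: 0.0493
finger_force: 15.0
[ 0.58795003 -0.16235173  0.14003663] [1.09984954 0.59748831 0.61771703]
```

Near contact now; I'll ease down, release, lift, move clear and look.

```bash
python3 -m handwheel '[{"dp":[0,0,-0.005],"rot":[0,0,0]},{"dp":[0,0,-0.005],"rot":[0,0,0]}]'
python3 -m handwheel '[{"dp":[0,0,0],"rot":[0,0,0]},{"dp":[0,0,0],"rot":[0,0,0]},{"dp":[0,0,0],"rot":[0,0,0]},{"dp":[0,0,0.15],"rot":[0,0,0]},{"dp":[0,0,0.5],"rot":[0,0,0]}]' 85 15
python3 -m handwheel '[{"dp":[-0.4,0,0.2],"rot":[0,0,0]},{"dp":[-0.8,0,0.2],"rot":[0,0,0]},{"dp":[-1,0,0.2],"rot":[0,0,0]},{"dp":[-1,0,0.2],"rot":[0,0,0]}]'
python3 -m handwheel '[{"dp":[-0.4,0.2,0],"rot":[0,0,0]},{"dp":[-0.6,0.4,0],"rot":[0,0,0]},{"dp":[-0.6,0.4,0],"rot":[0,0,0]},{"dp":[-0.6,0.4,0],"rot":[0,0,0]}]'
python3 - <<'E'
from meas import *
q,t=snap('top','t11'); h=cv2.cvtColor(q,cv2.COLOR_RGB2HSV); sc,_=snap('scene','s11')
print('wax',rect(t,mask(h,(8,200,150),(35,255,255),(388,222,420,255)),.086))
print('tin',rect(t,cv2.morphologyEx(mask(h,(100,70,40),(130,255,255),(375,210,430,270)),cv2.MORPH_CLOSE,np.ones((3,3))),.064))
print('jar',rect(t,mask(h,(50,100,40),(80,255,255),(335,235,375,275)),.064))
print('cup',rect(t,mask(h,(0,150,60),(6,255,255),(430,205,475,255)),.064))
o=np.vstack([cv2.resize(q[190:300,155:485],(780,260)),cv2.resize(sc[100:380,100:500],(471,330)).copy().repeat(1,0)[:, :471] if 0 else np.hstack([cv2.resize(sc[100:380,100:500],(471,330)),cv2.resize(q[200:270,370:436],(309,330),interpolation=cv2.INTER_CUBIC)])])
cv2.imwrite('pics/c11.png',o[:,:,::-1])
E
```

```text
clock: 29.82
position: [0.588, -0.1624, 0.14]
orientation: [-179.9, 0.2, 102.5]
force: [-1.2, 0.9, 5.0]
width: 0.0494
finger_force: 15.0
clock: 30.45
position: [0.587, -0.162, 0.199]
orientation: [-179.7, 0.1, 102.5]
force: [0.4, 0.0, -0.4]
width: 0.0735
finger_force: 0.0
clock: 30.95
position: [0.4667, -0.1622, 0.2246]
orientation: [-179.9, 0.2, 102.4]
force: [0.9, -0.4, 0.2]
width: 0.074
finger_force: 0.0
clock: 31.45
position: [0.3983, -0.1156, 0.2241]
orientation: [179.9, 0.4, 102.5]
force: [-0.8, -0.5, 0.7]
width: 0.074
finger_force: 0.0
wax c=(587.2,-163.3) 49.9x47.2 long-axis -2.2deg  ell c=(586.7,-163.9) 46.2 51.0
tin c=(578.7,-147.0) 59.6x46.3 long-axis 28.0deg  ell c=(590.4,-166.9) 57.8 88.4
jar c=(564.0,-61.5) 46.3x45.9 long-axis -1.3deg  ell c=(563.6,-61.1) 46.0 47.2
cup c=(607.7,-262.1) 63.3x55.2 long-axis 89.1deg  ell c=(606.9,-263.1) 52.9 66.2
```

View pics/c11.png

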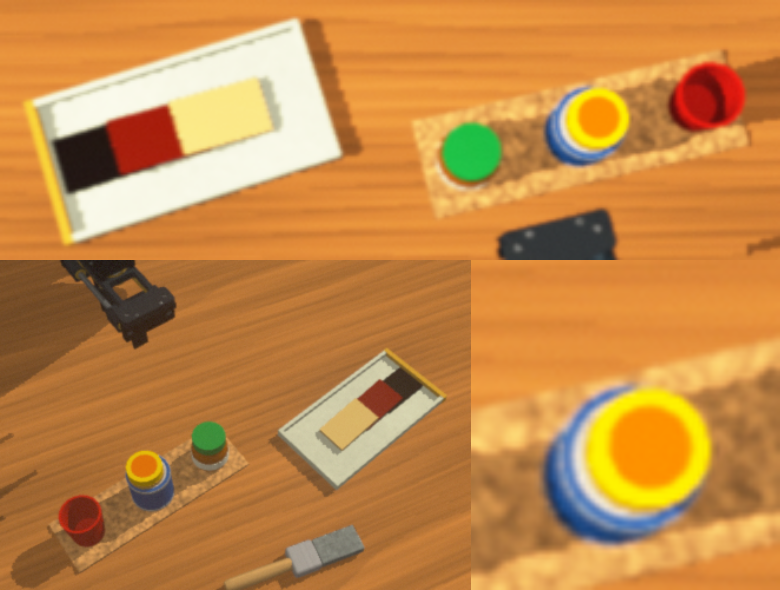

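The final view shows the wax tin on the blue tin, its centre within about 2 mm of the blue tin's. The tins stand between jar and cup, which have not moved. The chips are fanned along the tray.

```bash
python3 -c "
from workcell import robot
print(robot.sign_off())"
```

```text
the job is handed in; nothing more can be done
None
```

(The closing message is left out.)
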